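# Flag the uncapped vial to the bench recorder

## Robot

A 6-joint arm with a two-finger parallel gripper is mounted at the origin on the work surface. World frame = base frame: x ahead of the robot, y to its left, z up, the work surface at z = 0. Lengths are in m, angles in rad, forces in N, time in s.
With the tool pointing down it reaches from about 0.3 to 0.875 m from the base axis. Payload 6.4 kg.
Tool frame: the origin (TCP) lies at the centre of the arm's flange, where the gripper is bolted on; the fingertips stand 173 mm ahead of it and the grasp point (between the pads) lies 155 mm ahead of it; z points along the fingers, x is the direction in which the jaws open and shut, and the axes are right-handed (so a half turn about z gives the same grasp; the last joint's range is limited). The gripper opens to 85 mm and grips with 20 to 120 N. Pads are 22 mm wide; open, the fingers measure 114 mm over their backs; the gripper's body (76 mm by 85 mm) begins 54 mm behind the grasp point. The pads swing forward as they close: fully open they stand 13 mm farther back than shut.
Start: joints at [1.109, 0.181, 1.607, -0, 1.354, -0.206], TCP at [0.145, 0.556, 0.405] pointing down, gripper open.
Joint ranges: [-2.99, 2.99], [-0.89, 2.07], [0.3, 2.58], [-1.14, 4.28], [0, 2.63], [-3.12, 3.12]. Speed limits (rad/s): [2.57, 2.57, 3.01, 3.14, 3.14, 3.14].

## Interface

Orientations are given as a unit quaternion [w, x, y, z].
In Python, from bench import ctrl gives the robot as it stands. The module is installed in compiled form; this text tells all that it offers.
- The arm moves only by the tool move_arm, never from a script. Its argument "moves" is a list of rows, each an object of numbers: "gripper": the opening in per cent of the stroke, from 0 (shut) to 100 (fully open); "x", "y", "z": the shift along the tool's x, y, z in cm; "roll": the turn about the tool's z in degrees. In form: [{"gripper": .., "x": .., "y": .., "z": .., "roll": ..}, ...]. A call has 1 to 5 rows; each row shifts and turns the commanded pose from where the row before left it, along the tool's axes as they then stand; what a row does not reach is not made up. A row lasts 1/8 s, in which the tool goes at most 62.5 mm and 10.7 degrees, less where a joint would pass 70% of its speed; a pose out of reach is approached as far as the arm can. A call is refused whole if a number of a shift passes 6.25 or a number of a turn 10.7, either way. A call with a gripper value outside its range is refused whole. The fingers move at their own pace and stop on an object; the grip force is fixed at half the most. Time passes only in rows, so rows that do not move let the fingers close. It gives the time, the measured TCP pose, the force and the opening at its end, in the units of the state.
- ctrl.get_obs(): the state, without advancing time (a new reading comes with each control period).
- ctrl.camera(name): name is "side" or "top"; returns a dict with "img" (384x512x3 uint8, red, green, blue), "fx", "fy", "cx", "cy" (pixels), "world_from_camera" (4x4, takes a point from camera to world coordinates). Camera axes: x right, y up, looking along -z (the intrinsics and any distortion apply to the point x, -y, -z); pixel columns grow to the right and rows downward; lengths in m; the calibration is good to about 2 mm. A picture is of the moment at which its call begins. There is no depth.
- ctrl.hand_in(): hands the job in, once; it reports no verdict.
The state is a dict: "time_s": time; "q": joint angles; "dq": joint speeds; "joint_efforts": joint torques, N m; "eef_pos": TCP position; "eef_rot": TCP orientation; "wrist_force": force on the tool from outside, world axes, zero at the start; "torque": the same for the moment, N m; "opening": opening from 0.0 (shut) to 1.0 (fully open).
Only numpy, scipy, OpenCV 4.12 (cv2) and the standard library are available. Lean on these libraries where they do the work, as an engineer would, in place of code of your own. Each camera call takes 0.05 s, during which the arm holds its last target. There are 200 camera calls.

## Task

Log the vial that was left open: press the large button on the recorder unit fully down with the fingertips and let it come up again, then point at the one vial in the rack that has no cap, with the fingertips about 3 cm straight above its open mouth, and hold still there for a good two seconds. Then point in the same way at the loose screw cap lying on the bench in front of the rack, hold for two seconds, and finish still pointing at it. Only point: do not press the small button, do not bring the fingertips down close over any other vial or the stopper, and do not touch, move or lift any of the vials, the rack, the cap or the other labware.

Things in the scene. Friction and masses are not known exactly. Their poses are not given: they have to be found in the camera images.
- rec_button (a joint): travel of the large round push button on the recorder unit: 0 when up, 0.006 m when fully down; it springs back; fully down takes 5 N
- rec_button_top (a point): centre of the top face of the large push button (38 mm across, black); it is pressed straight down. The recorder is a white box 120 mm deep, 160 mm wide and 45 mm high with a dark display on its top; the buttons stand up from its top in front of the display
- small_button (a joint): travel of the small push button (16 mm across), 85 mm beside the large one on the same box: 0 when up, 0.004 m when down; must not be pressed
- recorder: the recorder unit, fixed to the bench; origin at the centre of its underside, z up, x towards its display side, so that the buttons lie on its -x side
- rack: white rack block 130 x 190 x 30 mm, fixed, with six wells (two rows of three, 60 mm apart both ways, 20 mm deep); five hold vials; origin at the centre of its underside
- open_vial: the one vial without a cap: amber glass, 28 mm across, 66 mm tall to its open 20 mm mouth, standing in one of the wells of the rack (its foot 10 mm above the bench); origin at the centre of its underside, z up
- open_vial_mouth (a point): centre of the open mouth of the uncapped vial, at the level of its rim, 76 mm above the bench; its neighbours' capped tops stand 80 mm above the bench
- cap: loose black ribbed screw cap, 25 mm across and 14 mm high, lying flat on the bench in front of the rack; origin at the centre of its underside
- cap_top (a point): centre of the cap's upper face, 14 mm above the bench
- stopper: rubber stopper, a cone 30 mm across at the foot and 40 mm at the top, clearly larger than the cap, 30 mm high, standing on the bench near the cap; origin at the centre of its underside; leave it alone
- stopper_top (a point): centre of the stopper's upper face
- vial_a: closed amber sample vial, 28 mm across, with a black ribbed screw cap, 70 mm tall over the cap; origin at the centre of its underside, z up; leave it alone
- vial_a_top (a point): centre of the top of that vial's cap
- vial_b: closed amber sample vial, 28 mm across, with a black ribbed screw cap, 70 mm tall over the cap; origin at the centre of its underside, z up; leave it alone
- vial_b_top (a point): centre of the top of that vial's cap
- vial_c: closed amber sample vial, 28 mm across, with a black ribbed screw cap, 70 mm tall over the cap; origin at the centre of its underside, z up; leave it alone
- vial_c_top (a point): centre of the top of that vial's cap
- vial_d: closed amber sample vial, 28 mm across, with a black ribbed screw cap, 70 mm tall over the cap; origin at the centre of its underside, z up; leave it alone
- vial_d_top (a point): centre of the top of that vial's cap
- tip_box: blue pipette-tip box 85 x 120 x 61 mm high, fixed; origin at the centre of its underside; leave it alone
- beaker: open glass beaker, 68 mm across and 85 mm tall; origin at the centre of its underside; leave it alone
- reagent: amber reagent bottle, 66 mm across and 150 mm tall; origin at the centre of its underside; leave it alone
- pen: marker pen 130 mm long and 12 mm thick, lying along its own y axis; origin under its middle; leave it alone
- pipette: hand pipette lying along its own y axis behind the rack, about 300 mm long and 24 mm thick; origin on the bench near its middle; leave it alone

How it is judged:
By the outcome, as a careful person would: the job done as asked, in the order asked, and still so for the second after the job is handed in, with the robot touching nothing.
It also fails if it takes over 54 s, if anything falls off the work surface, if the arm or the gripper's body presses on something with over 40 N, if the wrist force passes 120 N, or if a joint passes its speed limit or range.

## Working session

There is one attempt and no reset: what is moved stays moved. The work goes in short steps, Python scripts to look and compute and a tool call to move; the robot and the scene stay as the last step left them, time stands still between calls to the robot, and variables do not carry over. Pictures are saved under pics/ and viewed, about 8 in all and at most 12, crops included, and the job is handed in when it is done.

Besides the shell and the picture viewer there is one more tool, called after "Call:" as name([rows], argument=value, ...), one row to a line, values as JSON. move_arm: Moves the arm, as the interface text tells. Its arguments: {"type":"object","properties":{"moves":{"type":"array","items":{"type":"object","properties":{"gripper":{"type":"number"},"x":{"type":"number"},"y":{"type":"number"},"z":{"type":"number"},"roll":{"type":"number"}}}}},"required":["moves"]}

```bash
mkdir -p pics; cat > h.py <<'E'
import numpy as np,cv2
from bench import ctrl
def snap(n,f):
    c=ctrl.camera(n); cv2.imwrite(f,c["img"][...,::-1]); np.savez(f[:-4]+'.npz',**{k:v for k,v in c.items() if k!="img"}); return c
def px2w(c,u,v,z):
    T=np.array(c["world_from_camera"]); d=T[:3,:3]@np.array([(u-c["cx"])/c["fx"],-(v-c["cy"])/c["fy"],-1]); o=T[:3,3]
    return o+d*(z-o[2])/d[2]
def w2px(c,p):
    T=np.linalg.inv(np.array(c["world_from_camera"])); q=T[:3,:3]@np.array(p)+T[:3,3]
    return c["cx"]+c["fx"]*q[0]/-q[2], c["cy"]-c["fy"]*q[1]/-q[2]
E
python3 - <<'E'
from h import *
for n in("top","side"):
    c=snap(n,f"pics/{n}0.png"); print(c.keys(),np.round(c["world_from_camera"],3),c["fx"],c["cx"],c["cy"])
    cv2.imwrite(f"pics/{n}0b.png",cv2.resize(c["img"][...,::-1],(800,600),interpolation=cv2.INTER_CUBIC))
o=ctrl.get_obs();print(o)
E
```

```text
dict_keys(['img', 'fx', 'fy', 'cx', 'cy', 'world_from_camera']) [[ 0.006  0.992 -0.125  0.445]
 [-1.     0.005 -0.009 -0.023]
 [-0.008  0.125  0.992  1.118]
 [ 0.     0.     0.     1.   ]] 370.4939087913316 256.4855409410447 189.7508789748551
dict_keys(['img', 'fx', 'fy', 'cx', 'cy', 'world_from_camera']) [[-0.946  0.226 -0.234  0.354]
 [-0.325 -0.624  0.711  0.64 ]
 [ 0.014  0.748  0.663  0.725]
 [ 0.     0.     0.     1.   ]] 402.7255463296977 257.5871785478315 191.52435975924772
{'time_s': 0.1, 'q': array([ 1.10869311e+00,  1.81450620e-01,  1.60785437e+00,  2.45214466e-05,
        1.35385765e+00, -2.06289653e-01]), 'dq': array([-0.00127184, -0.00045446, -0.0005018 ,  0.0012813 , -0.0010564 ,
       -0.00031146]), 'joint_efforts': array([ 1.89424818e-04, -4.45884311e+01, -3.52234840e+01, -3.17947361e-04,
        4.16128270e-03,  1.06326075e-05]), 'eef_pos': array([0.14536795, 0.55609496, 0.40390905]), 'eef_rot': array([ 3.31522391e-04,  7.91529196e-01,  6.11130850e-01, -7.11657040e-04]), 'wrist_force': array([0.32724528, 0.50624095, 0.07643519]), 'torque': array([ 0.04374679,  0.05382643, -0.01998418]), 'opening': 1.0016971388714435}
```

View pics/top0b.png

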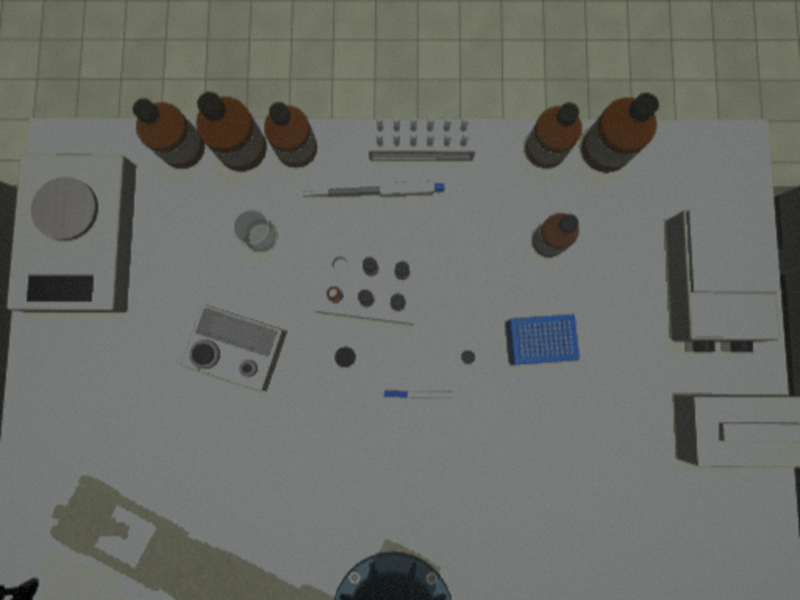

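View pics/side0b.png

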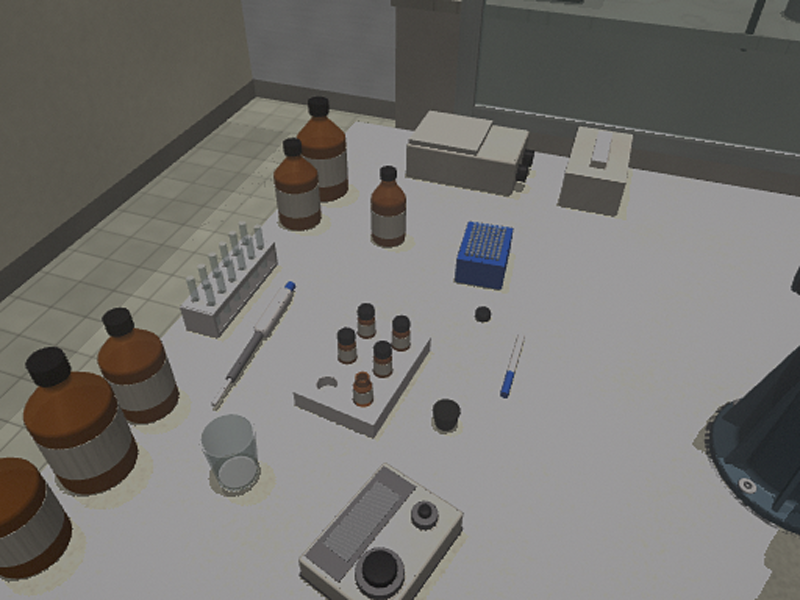

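The top view (800×600) shows the large button at (204,353), small button at (248,368), open vial at (335,294), stopper at (345,357) and loose cap at (468,357). In the side view the same objects are the large button (380,568), open vial mouth (363,376), stopper (446,413) and cap (483,313). Next I'll refine these and triangulate.

```bash
cat >> h.py <<'E'
def tri(obs):
    A=[];b=[]
    for c,u,v in obs:
        T=np.array(c["world_from_camera"]); d=T[:3,:3]@np.array([(u-c["cx"])/c["fx"],-(v-c["cy"])/c["fy"],-1]); d/=np.linalg.norm(d)
        P=np.eye(3)-np.outer(d,d);A.append(P);b.append(P@T[:3,3])
    p=np.linalg.lstsq(np.vstack(A),np.hstack(b),rcond=None)[0]
    return p,[np.round(np.subtract(w2px(c,p),(u,v)),2) for c,u,v in obs]
E
python3 - <<'E'
from h import *
t=np.load("pics/top0.npz");s=np.load("pics/side0.npz");k=1.5625
P=dict(big=((204,353),(380,568),.055),small=((248,368),(425,510),.05),mouth=((335,294),(363,376),.076),stop=((345,357),(446,406),.03),cap=((468,357),(483,309),.014),v2=((366,298),(383,346),.08))
for n,(a,b,z) in P.items():
    a=np.array(a)/k;b=np.array(b)/k
    print(n,np.round(px2w(t,*a,z),4),np.round(px2w(s,*b,z),4),np.round(tri([(t,*a),(s,*b)])[0],4))
im=cv2.imread("pics/top0.png");c1=cv2.resize(im[180:255,110:210],None,fx=4,fy=4,interpolation=cv2.INTER_CUBIC);c2=cv2.resize(im[160:235,205:305],None,fx=4,fy=4,interpolation=cv2.INTER_CUBIC)
im=cv2.imread("pics/side0.png");c3=cv2.resize(im[309:384,180:280],None,fx=4,fy=4,interpolation=cv2.INTER_CUBIC);c4=cv2.resize(im[185:260,215:315],None,fx=4,fy=4,interpolation=cv2.INTER_CUBIC)
cv2.imwrite("pics/m.png",cv2.convertScaleAbs(np.vstack([np.hstack([c1,c2]),np.hstack([c3,c4])]),alpha=1.5))
E
```

```text
big [0.4735 0.3471 0.055 ] [0.4703 0.3456 0.055 ] [0.4718 0.3463 0.0562]
small [0.4466 0.2665 0.05  ] [0.4456 0.261  0.05  ] [0.4457 0.2647 0.0564]
mouth [0.5809 0.1062 0.076 ] [0.5818 0.1127 0.076 ] [0.5829 0.1073 0.0695]
stop [0.4681 0.0908 0.03  ] [0.4683 0.0879 0.03  ] [0.4679 0.0904 0.0331]
cap [ 0.4697 -0.1409  0.014 ] [ 0.4691 -0.1441  0.014 ] [ 0.4691 -0.1407  0.017 ]
v2 [0.5734 0.0495 0.08  ] [0.5745 0.0537 0.08  ] [0.5749 0.05   0.076 ]
```

View pics/m.png

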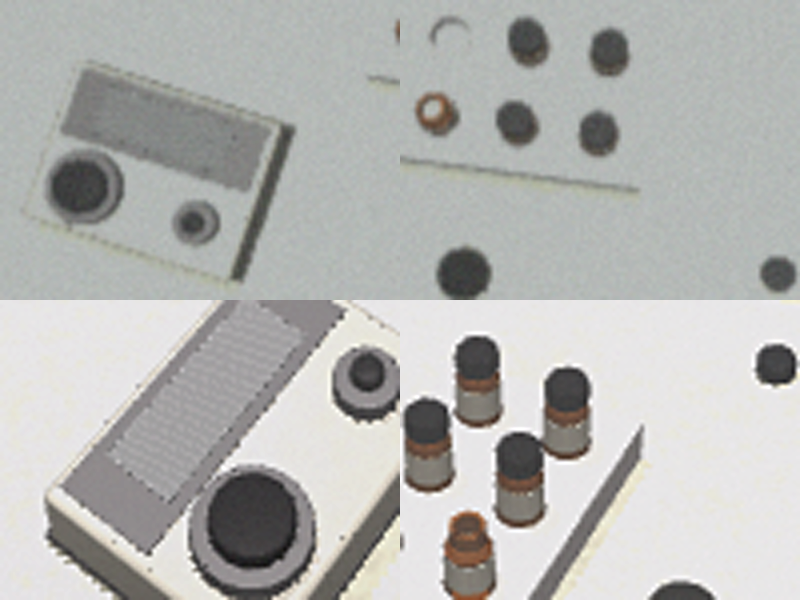

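The crops confirm it. The open amber mouth is in the front-left well at top px about (213.1,187.1), the big button at (129.1,226.1) and the cap at (299.1,228.1). In the side view these are (231.6,240.4), (242.6,362.6) and (308.6,199.4).

```bash
python3 - <<'E'
from h import *
from scipy.spatial.transform import Rotation as R
t=np.load("pics/top0.npz");s=np.load("pics/side0.npz")
P=dict(big=((129.1,226.1),(242.6,362.6),.056),mouth=((213.1,187.1),(231.6,240.4),.076),cap=((299.1,228.1),(308.6,199.4),.014))
o=ctrl.get_obs();q=o["eef_rot"];M=R.from_quat([q[1],q[2],q[3],q[0]]).as_matrix();print(np.round(M,3))
for n,(a,b,z) in P.items():
    print(n,np.round(px2w(t,*a,z),4),np.round(px2w(s,*b,z),4),np.round(tri([(t,*a),(s,*b)])[0],4),np.round((px2w(t,*a,z)-o["eef_pos"])@M*100,1))
E
```

```text
[[ 0.253  0.967 -0.001]
 [ 0.967 -0.253 -0.001]
 [-0.002 -0.    -1.   ]]
big [0.4729 0.3509 0.056 ] [0.4717 0.3449 0.056 ] [0.4716 0.3482 0.0631] [-11.5  36.9  34.8]
mouth [0.584 0.11  0.076] [0.5835 0.1126 0.076 ] [0.5844 0.1103 0.0733] [-32.   53.7  32.8]
cap [ 0.4708 -0.1397  0.014 ] [ 0.4689 -0.1374  0.014 ] [ 0.4701 -0.1401  0.0115] [-59.   49.1  39.1]
```

Call:
move_arm([
  {"gripper": 0, "x": -1.5, "y": 4.6, "z": 0},
  {"gripper": 0, "x": -1.5, "y": 4.6, "z": 0},
  {"gripper": 0, "x": -1.5, "y": 4.6, "z": 0},
  {"gripper": 0, "x": -1.5, "y": 4.6, "z": 0},
  {"gripper": 0, "x": -1.5, "y": 4.6, "z": 0},
])

```text
validation failed for argument at $.mo...
```

Call:
move_arm([
  {"gripper": 0, "x": -1.5, "y": 4.6, "z": 3},
  {"gripper": 0, "x": -1.5, "y": 4.6, "z": 3},
  {"gripper": 0, "x": -1.5, "y": 4.6, "z": 3},
  {"gripper": 0, "z": 2},
  {"gripper": 0},
])

```text
validation failed for argument at $.mo...
```

```bash
python3 - <<'E'
from h import *
o=ctrl.get_obs();print({k:np.round(v,4) for k,v in o.items()})
t=snap("top","pics/t1.png");s=snap("side","pics/s1.png")
f=lambda im:cv2.resize(im[...,::-1],None,fx=4,fy=4,interpolation=cv2.INTER_CUBIC)
cv2.imwrite("pics/m1.png",cv2.convertScaleAbs(np.hstack([f(t["img"][165:265,90:190]),f(s["img"][270:370,190:290])]),alpha=1.4))
p=o["eef_pos"]+[0,0,-.173];print(w2px(t,p),w2px(s,p))
E
```

```text
{'time_s': np.float64(0.1), 'q': array([ 1.1087,  0.1815,  1.6079,  0.    ,  1.3539, -0.2063]), 'dq': array([-0.0013, -0.0005, -0.0005,  0.0013, -0.0011, -0.0003]), 'joint_efforts': array([ 2.00000e-04, -4.45884e+01, -3.52235e+01, -3.00000e-04,
        4.20000e-03,  0.00000e+00]), 'eef_pos': array([0.1454, 0.5561, 0.4039]), 'eef_rot': array([ 3.000e-04,  7.915e-01,  6.111e-01, -7.000e-04]), 'wrist_force': array([0.3272, 0.5062, 0.0764]), 'torque': array([ 0.0437,  0.0538, -0.02  ]), 'opening': np.float64(1.0017)}
(np.float64(6.06091373898866), np.float64(367.23566668396836)) (np.float64(515.6380045607714), np.float64(624.0825906344269))
```

View pics/m1.png

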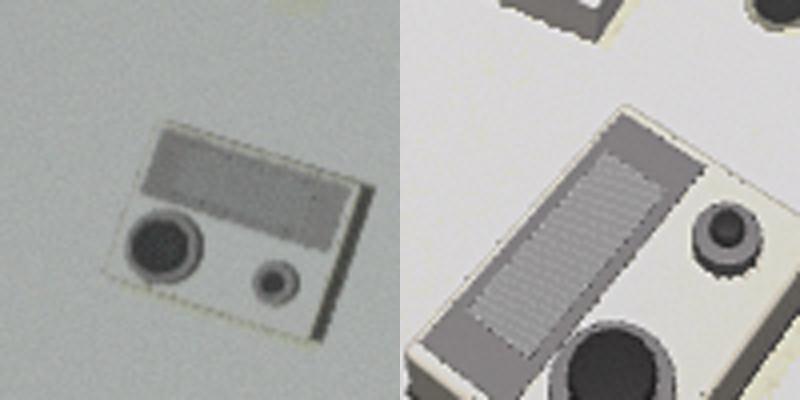

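The moves were refused by validation and the arm has not moved; the picture shows the button unchanged. I'll retry with every field present in each row.

Call:
move_arm([
  {"gripper": 0, "x": -1.5, "y": 4.6, "z": 0, "roll": 0},
  {"gripper": 0, "x": -1.5, "y": 4.6, "z": 0, "roll": 0},
  {"gripper": 0, "x": -1.5, "y": 4.6, "z": 0, "roll": 0},
  {"gripper": 0, "x": -1.5, "y": 4.6, "z": 0, "roll": 0},
  {"gripper": 0, "x": -1.5, "y": 4.6, "z": 0, "roll": 0},
])

```text
time_s: 0.82
eef_pos: [0.3501, 0.4245, 0.4046]
eef_rot: [-0.0, 0.791, 0.611, -0.0]
wrist_force: [1.3, 0.3, 0.8]
opening: -0.001
```

Call:
move_arm([
  {"gripper": 0, "x": -1.5, "y": 4.6, "z": 3, "roll": 0},
  {"gripper": 0, "x": -1.5, "y": 4.6, "z": 3, "roll": 0},
  {"gripper": 0, "x": -1.5, "y": 4.6, "z": 3, "roll": 0},
  {"gripper": 0, "x": 0, "y": 0, "z": 3, "roll": 0},
  {"gripper": 0, "x": 0, "y": 0, "z": 0, "roll": 0},
])

```text
time_s: 1.45
eef_pos: [0.4704, 0.346, 0.2818]
eef_rot: [-0.001, 0.792, 0.611, -0.003]
wrist_force: [-0.5, 0.3, -0.3]
opening: -0.001
```

```bash
python3 - <<'E'
from h import *
o=ctrl.get_obs();print(np.round(o["eef_pos"],4),o["wrist_force"])
t=snap("top","pics/t1.png");s=snap("side","pics/s1.png")
f=lambda im:cv2.resize(im[...,::-1],None,fx=4,fy=4,interpolation=cv2.INTER_CUBIC)
cv2.imwrite("pics/m1.png",cv2.convertScaleAbs(np.hstack([f(t["img"][165:265,90:190]),f(s["img"][270:370,190:290])]),alpha=1.4))
p=o["eef_pos"]+[0,0,-.173];print(w2px(t,p),w2px(s,p))
E
```

```text
[0.4704 0.346  0.2818] [-0.50957914  0.29922705 -0.34590611]
(np.float64(124.07581388007156), np.float64(226.51059421764717)) (np.float64(242.77125965052394), np.float64(348.1948298817358))
```

View pics/m1.png

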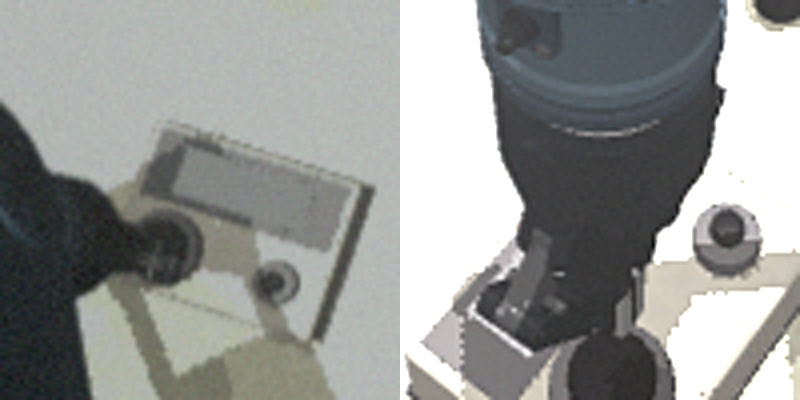

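The fingertips are directly over the large button in both views (top crop ~(150,255), button (160,245)), well clear of the small one. Next I descend.

Call:
move_arm([
  {"gripper": 0, "x": 0, "y": 0.1, "z": 1.5, "roll": 0},
  {"gripper": 0, "x": 0, "y": 0, "z": 1.5, "roll": 0},
  {"gripper": 0, "x": 0, "y": 0, "z": 1, "roll": 0},
  {"gripper": 0, "x": 0, "y": 0, "z": 0.3, "roll": 0},
  {"gripper": 0, "x": 0, "y": 0, "z": 0, "roll": 0},
])

```text
time_s: 2.17
eef_pos: [0.4721, 0.3469, 0.2415]
eef_rot: [-0.0, 0.792, 0.611, -0.0]
wrist_force: [0.7, -0.2, 0.4]
opening: 0.001
```

Call:
move_arm([
  {"gripper": 0, "x": 0, "y": 0, "z": 0.3, "roll": 0},
  {"gripper": 0, "x": 0, "y": 0, "z": 0.3, "roll": 0},
  {"gripper": 0, "x": 0, "y": 0, "z": 0.2, "roll": 0},
  {"gripper": 0, "x": 0, "y": 0, "z": 0, "roll": 0},
])

```text
time_s: 2.68
eef_pos: [0.4725, 0.347, 0.2345]
eef_rot: [0.0, 0.792, 0.611, 0.001]
wrist_force: [-0.6, 1.0, 5.0]
opening: 0.003
```

Call:
move_arm([
  {"gripper": 0, "x": 0, "y": 0, "z": 0.2, "roll": 0},
  {"gripper": 0, "x": 0, "y": 0, "z": 0, "roll": 0},
])

```text
time_s: 2.92
eef_pos: [0.4726, 0.3471, 0.2342]
eef_rot: [0.0, 0.791, 0.611, 0.001]
wrist_force: [-6.3, -2.5, 19.4]
opening: -0.002
```

Call:
move_arm([
  {"gripper": 0, "x": 0, "y": 0, "z": 0.2, "roll": 0},
  {"gripper": 0, "x": 0, "y": 0, "z": 0, "roll": 0},
])

```text
time_s: 3.18
eef_pos: [0.4727, 0.3472, 0.2339]
eef_rot: [0.0, 0.791, 0.611, 0.001]
wrist_force: [-10.9, -5.8, 32.1]
opening: 0.002
```

The stop is firm: 5 N at the bottom, then the force climbs with no further travel, so the button is fully down. Now I release it and move high to the open vial.

Call:
move_arm([
  {"gripper": 0, "x": 0, "y": 0, "z": -0.5, "roll": 0},
  {"gripper": 0, "x": 0, "y": 0, "z": -1, "roll": 0},
  {"gripper": 0, "x": 0, "y": 0, "z": -3, "roll": 0},
  {"gripper": 0, "x": 0, "y": 0, "z": -5, "roll": 0},
  {"gripper": 0, "x": 0, "y": 0, "z": 0, "roll": 0},
])

```text
time_s: 3.8
eef_pos: [0.4734, 0.3475, 0.3292]
eef_rot: [0.001, 0.791, 0.611, 0.004]
wrist_force: [-0.7, 0.5, -0.4]
opening: 0.001
```

Call:
move_arm([
  {"gripper": 0, "x": -4, "y": 3.4, "z": 0, "roll": 0},
  {"gripper": 0, "x": -4, "y": 3.3, "z": 0, "roll": 0},
  {"gripper": 0, "x": -4, "y": 3.3, "z": 0, "roll": 0},
  {"gripper": 0, "x": -4, "y": 3.3, "z": 0, "roll": 0},
  {"gripper": 0, "x": -4, "y": 3.4, "z": 0, "roll": 0},
])

```text
time_s: 4.42
eef_pos: [0.5831, 0.1095, 0.3234]
eef_rot: [-0.001, 0.792, 0.611, -0.001]
wrist_force: [-0.4, -0.1, -0.2]
opening: -0.001
```

Call:
move_arm([
  {"gripper": 0, "x": 0, "y": 0, "z": 0, "roll": 0},
  {"gripper": 0, "x": 0, "y": 0, "z": 0, "roll": 0},
])

```text
time_s: 4.68
eef_pos: [0.5826, 0.1112, 0.3235]
eef_rot: [-0.001, 0.792, 0.611, -0.001]
wrist_force: [-0.8, 0.2, -0.1]
opening: 0.002
```

```bash
python3 - <<'E'
from h import *
o=ctrl.get_obs();print(np.round(o["eef_pos"],4),o["wrist_force"])
t=snap("top","pics/t2.png");s=snap("side","pics/s2.png")
f=lambda im:cv2.resize(im[...,::-1],None,fx=4,fy=4,interpolation=cv2.INTER_CUBIC)
cv2.imwrite("pics/m2.png",cv2.convertScaleAbs(np.hstack([f(t["img"][140:240,155:255]),f(s["img"][170:270,185:285])]),alpha=1.4))
p=o["eef_pos"]+[0,0,-.173];print(w2px(t,p),w2px(s,p))
E
```

```text
[0.5826 0.1112 0.3235] [-0.80831453  0.21704429 -0.11703701]
(np.float64(209.13005223101987), np.float64(183.88248801989957)) (np.float64(231.25874543883444), np.float64(215.3105224867434))
```

View pics/m2.png

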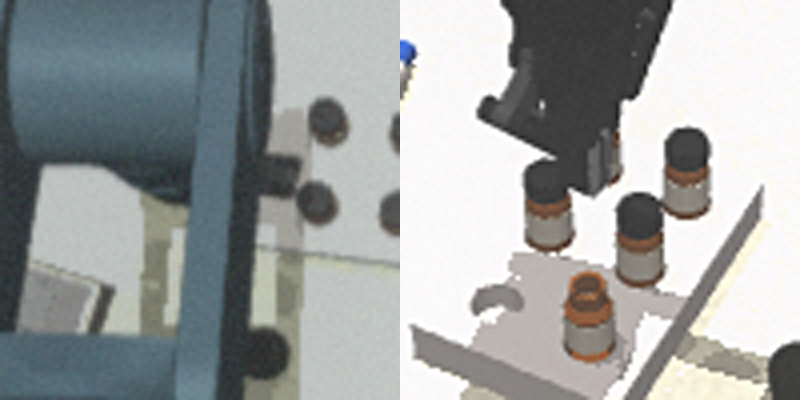

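The side view shows the shut tips at crop (590,190), directly above the uncapped mouth at (587,283), with the neighbours clear. I'll lower to 3 cm above it and hold.

Call:
move_arm([
  {"gripper": 0, "x": 0, "y": 0.2, "z": 1.5, "roll": 0},
  {"gripper": 0, "x": 0, "y": 0, "z": 1.5, "roll": 0},
  {"gripper": 0, "x": 0, "y": 0, "z": 1.4, "roll": 0},
  {"gripper": 0, "x": 0, "y": 0, "z": 0, "roll": 0},
  {"gripper": 0, "x": 0, "y": 0, "z": 0, "roll": 0},
])

```text
time_s: 5.4
eef_pos: [0.5851, 0.1106, 0.2807]
eef_rot: [0.0, 0.792, 0.611, 0.0]
wrist_force: [0.6, 0.2, 0.6]
opening: -0.003
```

```bash
python3 - <<'E'
from h import *
o=ctrl.get_obs();print(np.round(o["eef_pos"],4))
s=snap("side","pics/s3.png")
cv2.imwrite("pics/m3.png",cv2.convertScaleAbs(cv2.resize(s["img"][190:270,185:285][...,::-1],None,fx=6,fy=6,interpolation=cv2.INTER_CUBIC),alpha=1.4))
print((np.array(w2px(s,o["eef_pos"]+[0,0,-.173]))-[185,190])*6)
E
```

```text
[0.5851 0.1106 0.2807]
[274.78190161 236.32740469]
```

View pics/m3.png

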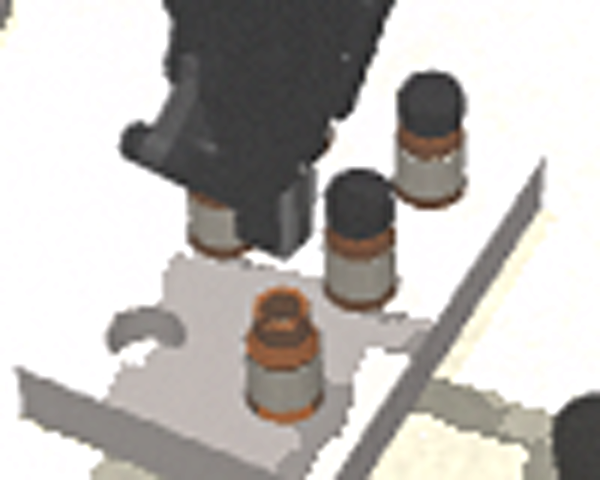

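The tips at (278,243) are straight above the open mouth at (281,303), about 3 cm up. I'll hold here for about 2.5 s.

Call:
move_arm([
  {"gripper": 0, "x": 0, "y": 0, "z": 0.1, "roll": 0},
  {"gripper": 0, "x": 0, "y": 0, "z": 0, "roll": 0},
  {"gripper": 0, "x": 0, "y": 0, "z": 0, "roll": 0},
  {"gripper": 0, "x": 0, "y": 0, "z": 0, "roll": 0},
  {"gripper": 0, "x": 0, "y": 0, "z": 0, "roll": 0},
])

```text
time_s: 6.08
eef_pos: [0.585, 0.1106, 0.2797]
eef_rot: [0.0, 0.792, 0.611, 0.0]
wrist_force: [0.3, 0.2, 0.3]
opening: -0.003
```

Call:
move_arm([
  {"gripper": 0, "x": 0, "y": 0, "z": 0, "roll": 0},
  {"gripper": 0, "x": 0, "y": 0, "z": 0, "roll": 0},
  {"gripper": 0, "x": 0, "y": 0, "z": 0, "roll": 0},
  {"gripper": 0, "x": 0, "y": 0, "z": 0, "roll": 0},
  {"gripper": 0, "x": 0, "y": 0, "z": 0, "roll": 0},
])

```text
time_s: 6.7
eef_pos: [0.585, 0.1106, 0.2797]
eef_rot: [0.0, 0.792, 0.611, -0.0]
wrist_force: [0.0, 0.6, 0.2]
opening: 0.004
```

Call:
move_arm([
  {"gripper": 0, "x": 0, "y": 0, "z": 0, "roll": 0},
  {"gripper": 0, "x": 0, "y": 0, "z": 0, "roll": 0},
  {"gripper": 0, "x": 0, "y": 0, "z": 0, "roll": 0},
  {"gripper": 0, "x": 0, "y": 0, "z": 0, "roll": 0},
  {"gripper": 0, "x": 0, "y": 0, "z": 0, "roll": 0},
])

```text
time_s: 7.32
eef_pos: [0.585, 0.1106, 0.2797]
eef_rot: [0.0, 0.792, 0.611, 0.0]
wrist_force: [0.2, 0.2, 0.5]
opening: 0.0
```

Call:
move_arm([
  {"gripper": 0, "x": 0, "y": 0, "z": 0, "roll": 0},
  {"gripper": 0, "x": 0, "y": 0, "z": 0, "roll": 0},
  {"gripper": 0, "x": 0, "y": 0, "z": 0, "roll": 0},
  {"gripper": 0, "x": 0, "y": 0, "z": 0, "roll": 0},
  {"gripper": 0, "x": 0, "y": 0, "z": 0, "roll": 0},
])

```text
time_s: 7.95
eef_pos: [0.585, 0.1106, 0.2797]
eef_rot: [0.0, 0.792, 0.611, 0.0]
wrist_force: [0.5, 0.2, -0.2]
opening: -0.003
```

Call:
move_arm([
  {"gripper": 0, "x": 0, "y": 0, "z": 0, "roll": 0},
  {"gripper": 0, "x": 0, "y": 0, "z": 0, "roll": 0},
  {"gripper": 0, "x": 0, "y": 0, "z": 0, "roll": 0},
  {"gripper": 0, "x": 0, "y": 0, "z": 0, "roll": 0},
  {"gripper": 0, "x": 0, "y": 0, "z": 0, "roll": 0},
])

```text
time_s: 8.57
eef_pos: [0.585, 0.1106, 0.2797]
eef_rot: [0.0, 0.792, 0.611, -0.0]
wrist_force: [0.2, -0.9, -0.1]
opening: -0.001
```

Call:
move_arm([
  {"gripper": 0, "x": 0, "y": 0, "z": -2, "roll": 0},
  {"gripper": 0, "x": 0, "y": 0, "z": -3, "roll": 0},
  {"gripper": 0, "x": 0, "y": 0, "z": -2, "roll": 0},
  {"gripper": 0, "x": 0, "y": 0, "z": 0, "roll": 0},
])

```text
time_s: 9.07
eef_pos: [0.5858, 0.1107, 0.3531]
eef_rot: [0.002, 0.791, 0.611, 0.002]
wrist_force: [0.3, -0.8, 0.2]
opening: -0.0
```

Call:
move_arm([
  {"gripper": 0, "x": -5.4, "y": -0.9, "z": 0, "roll": 0},
  {"gripper": 0, "x": -5.4, "y": -1, "z": 0, "roll": 0},
  {"gripper": 0, "x": -5.4, "y": -1, "z": 0, "roll": 0},
  {"gripper": 0, "x": -5.4, "y": -1, "z": 0, "roll": 0},
  {"gripper": 0, "x": -5.4, "y": -0.9, "z": 0, "roll": 0},
])

```text
time_s: 9.7
eef_pos: [0.469, -0.1397, 0.3493]
eef_rot: [-0.0, 0.791, 0.611, -0.0]
wrist_force: [0.3, -1.3, -1.0]
opening: 0.005
```

Call:
move_arm([
  {"gripper": 0, "x": 0, "y": 0, "z": 0, "roll": 0},
  {"gripper": 0, "x": 0, "y": 0, "z": 4, "roll": 0},
  {"gripper": 0, "x": 0, "y": 0, "z": 4, "roll": 0},
  {"gripper": 0, "x": 0, "y": 0, "z": 1.5, "roll": 0},
  {"gripper": 0, "x": 0, "y": 0, "z": 0, "roll": 0},
])

```text
time_s: 10.32
eef_pos: [0.4702, -0.1378, 0.254]
eef_rot: [-0.001, 0.791, 0.611, -0.0]
wrist_force: [-0.8, 0.2, 0.0]
opening: 0.001
```

```bash
python3 - <<'E'
from h import *
o=ctrl.get_obs();print(np.round(o["eef_pos"],4))
s=snap("side","pics/s4.png");t=snap("top","pics/t4.png")
f=lambda im:cv2.resize(im[...,::-1],None,fx=4,fy=4,interpolation=cv2.INTER_CUBIC)
cv2.imwrite("pics/m4.png",cv2.convertScaleAbs(np.hstack([f(t["img"][180:280,250:350]),f(s["img"][145:245,260:360])]),alpha=1.4))
for c,a in((t,[250,180]),(s,[260,145])): print((np.array(w2px(c,o["eef_pos"]+[0,0,-.173]))-a)*4)
E
```

```text
[ 0.4702 -0.1378  0.254 ]
[203.81859544 191.08483469]
[203.10685248 138.05644719]
```

View pics/m4.png

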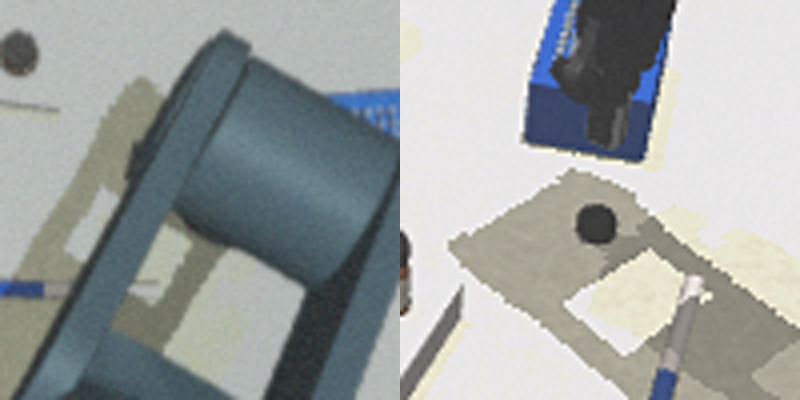

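In the side view the tips at (605,138) are above the cap at (597,219). The measured xy is within about 2 mm of both cap estimates. I'll lower to 3 cm above it and hold.

Call:
move_arm([
  {"gripper": 0, "x": -0.1, "y": 0, "z": 1.5, "roll": 0},
  {"gripper": 0, "x": 0, "y": 0, "z": 1.5, "roll": 0},
  {"gripper": 0, "x": 0, "y": 0, "z": 0.6, "roll": 0},
  {"gripper": 0, "x": 0, "y": 0, "z": 0, "roll": 0},
  {"gripper": 0, "x": 0, "y": 0, "z": 0, "roll": 0},
])

```text
time_s: 11.05
eef_pos: [0.4702, -0.1396, 0.2189]
eef_rot: [0.0, 0.792, 0.611, 0.0]
wrist_force: [-0.2, -0.7, 0.2]
opening: 0.002
```

```bash
python3 - <<'E'
from h import *
o=ctrl.get_obs();print(np.round(o["eef_pos"],4))
s=snap("side","pics/s5.png")
cv2.imwrite("pics/m5.png",cv2.convertScaleAbs(cv2.resize(s["img"][165:225,270:350][...,::-1],None,fx=7,fy=7,interpolation=cv2.INTER_CUBIC),alpha=1.4))
for p in(o["eef_pos"]+[0,0,-.173],[*o["eef_pos"][:2],.014]):print((np.array(w2px(s,p))-[270,165])*7)
E
```

```text
[ 0.4702 -0.1396  0.2189]
[276.8634402  172.30919051]
[268.33046881 236.38867005]
```

View pics/m5.png

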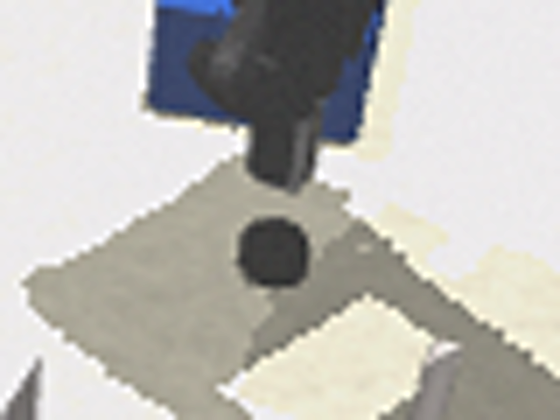

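The tips at (280,178) are straight over the cap at (273,245), about 3.2 cm above its top. Holding.

Call:
move_arm([
  {"gripper": 0, "x": 0, "y": 0, "z": 0.1, "roll": 0},
  {"gripper": 0, "x": 0, "y": 0, "z": 0, "roll": 0},
  {"gripper": 0, "x": 0, "y": 0, "z": 0, "roll": 0},
  {"gripper": 0, "x": 0, "y": 0, "z": 0, "roll": 0},
  {"gripper": 0, "x": 0, "y": 0, "z": 0, "roll": 0},
])

```text
time_s: 11.72
eef_pos: [0.47, -0.1394, 0.2177]
eef_rot: [0.0, 0.792, 0.611, 0.0]
wrist_force: [0.0, -0.3, -1.1]
opening: 0.003
```

Call:
move_arm([
  {"gripper": 0, "x": 0, "y": 0, "z": 0, "roll": 0},
  {"gripper": 0, "x": 0, "y": 0, "z": 0, "roll": 0},
  {"gripper": 0, "x": 0, "y": 0, "z": 0, "roll": 0},
  {"gripper": 0, "x": 0, "y": 0, "z": 0, "roll": 0},
  {"gripper": 0, "x": 0, "y": 0, "z": 0, "roll": 0},
])

```text
time_s: 12.35
eef_pos: [0.47, -0.1394, 0.2177]
eef_rot: [-0.0, 0.792, 0.611, -0.0]
wrist_force: [-0.1, 0.3, -1.0]
opening: -0.001
```

Call:
move_arm([
  {"gripper": 0, "x": 0, "y": 0, "z": 0, "roll": 0},
  {"gripper": 0, "x": 0, "y": 0, "z": 0, "roll": 0},
  {"gripper": 0, "x": 0, "y": 0, "z": 0, "roll": 0},
  {"gripper": 0, "x": 0, "y": 0, "z": 0, "roll": 0},
  {"gripper": 0, "x": 0, "y": 0, "z": 0, "roll": 0},
])

```text
time_s: 12.98
eef_pos: [0.47, -0.1394, 0.2177]
eef_rot: [-0.0, 0.792, 0.611, -0.0]
wrist_force: [-0.3, 0.9, -0.4]
opening: 0.003
```

Call:
move_arm([
  {"gripper": 0, "x": 0, "y": 0, "z": 0, "roll": 0},
  {"gripper": 0, "x": 0, "y": 0, "z": 0, "roll": 0},
  {"gripper": 0, "x": 0, "y": 0, "z": 0, "roll": 0},
  {"gripper": 0, "x": 0, "y": 0, "z": 0, "roll": 0},
  {"gripper": 0, "x": 0, "y": 0, "z": 0, "roll": 0},
])

```text
time_s: 13.6
eef_pos: [0.47, -0.1395, 0.2177]
eef_rot: [0.0, 0.792, 0.611, 0.0]
wrist_force: [-0.1, -0.2, 0.0]
opening: 0.0
```

Call:
move_arm([
  {"gripper": 0, "x": 0, "y": 0, "z": 0, "roll": 0},
  {"gripper": 0, "x": 0, "y": 0, "z": 0, "roll": 0},
  {"gripper": 0, "x": 0, "y": 0, "z": 0, "roll": 0},
  {"gripper": 0, "x": 0, "y": 0, "z": 0, "roll": 0},
  {"gripper": 0, "x": 0, "y": 0, "z": 0, "roll": 0},
])

```text
time_s: 14.22
eef_pos: [0.47, -0.1394, 0.2177]
eef_rot: [0.0, 0.792, 0.611, 0.0]
wrist_force: [-0.7, -0.3, -0.7]
opening: 0.0
```

```bash
python3 -c "
from h import *
o=ctrl.get_obs();print(o['time_s'],o['eef_pos'],o['wrist_force']);print(ctrl.hand_in())"
```

```text
14.225 [ 0.47000122 -0.13942335  0.21768456] [-0.6667845  -0.3488027  -0.68349894]
the job is handed in; nothing more can be done
None
```

The job is done and handed in at 14.2 s, with the shut fingertips still pointing at the loose cap.

- **Button:** I pressed the large button to its stop. The force read 5 N at the bottom, then rose to 32 N in z over 0.6 mm more of movement. I then released it and moved clear. The button's travel can't be read directly, so "fully down" rests on that force and the stop height. I took no close-up of the button coming back up.
- **Open vial:** I held about 3.1 cm above the mouth of the uncapped vial, in the front-left well, for more than 2.5 s.
- **Cap:** I held about 3.1 cm above the cap for more than 2.5 s and stayed there.

The last checks showed a steady pose and a wrist force of about 1 N, which is noise, so nothing was being touched. The two cameras disagreed by 2–3 mm on the vial and cap positions (about 6 mm on the button), and I used values between or close to the two estimates. My first two move calls were refused by validation because rows left out some fields; nothing moved, and I resent the moves with every field filled in.

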